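Charge the burnishing barrel with a scoop of porcelain balls

ROBOT

A 6-joint arm with a two-finger parallel gripper is mounted at the origin on the work surface. World frame = base frame: x ahead of the robot, y to its left, z up, the work surface at z = 0. Lengths are in m, angles in rad, forces in N, time in s.
With the tool pointing down it reaches from about 0.35 to 0.875 m from the base axis. Payload 4.2 kg.
Tool frame: the origin (TCP) lies between the finger pads; the fingertips stand 14 mm ahead of it and the grasp point (between the pads) lies 5 mm behind it; z points along the fingers, y is the line along which they close (so a half turn about z gives the same grasp; the last joint's range is limited). The gripper opens to 87 mm and grips with 3 to 60 N. Pads are 19 mm wide; open, the fingers measure 117 mm over their backs; the gripper's body (75 mm by 190 mm) begins 51 mm behind the grasp point.
Start: joints at [1.385, 0.385, 0.008, 0, -1.194, -0.259], TCP at [0.269, 0.564, 0.237] pointing down, gripper open.
Joint ranges: [-3.14, 3.14], [-1.21, 2.06], [-1.07, 1.41], [-3.16, 2.05], [-2.99, -0.16], [-3.1, 3.1]. Speed limits (rad/s): [2.79, 2.79, 3.14, 3.14, 3.14, 3.14].

INTERFACE

Orientations are given as [roll, pitch, yaw] about the fixed x, y, z axes, in that order (R = Rz(yaw) Ry(pitch) Rx(roll)).
In Python, from cell import r gives the robot as it stands.
- The arm moves only by the shell command python3 -m pendant 'ROWS' [OPENING] [FORCE]. ROWS is JSON, a list that holds one entry, the list of rows, each a list of 4 numbers: the shift along the tool's x, y, z normalised to -1 to 1, where 1 is 0.3 m, then the turn about the tool's z normalised to -1 to 1, where 1 is 180 degrees. In form: [[[x, y, z, roll], ...]]. A call has 1 to 5 rows; each row shifts and turns the commanded pose from where the row before left it, along the tool's axes as they then stand; what a row does not reach is not made up. A row lasts 1/8 s, in which the tool goes at most 62.5 mm and 10.7 degrees, less where a joint would pass 70% of its speed; a pose out of reach is approached as far as the arm can. A call with a number of a shift or a turn outside -1 to 1 is refused whole. A call with a gripper value outside its range is refused whole. OPENING is the opening, from 0 (shut) to 1 (fully open), set as the call begins (- or left out, the last holds). The fingers move at their own pace and stop on an object; FORCE is the grip in N (left out, the last holds). Time passes only in rows, so rows that do not move let the fingers close. It gives the time, the measured TCP pose, the force, the opening and the grip force at its end, in the units of the state.
- r.get_obs(): the state, without advancing time (a new reading comes with each control period).
- r.read_camera(name): name is "side" or "top"; returns a dict with "pixels" (384x512x3 uint8, blue, green, red), "fx", "fy", "cx", "cy" (pixels), "origin" and "rotation" of the camera in the world. Camera axes: x right, y up, looking along -z (the intrinsics and any distortion apply to the point x, -y, -z); pixel columns grow to the right and rows downward; lengths in m; the calibration is good to about 2 mm. A picture is of the moment at which its call begins. There is no depth.
- r.hand_in(): hands the job in; it is judged then, once.
The state is a dict: "time": time; "q": joint angles; "joint_vel": joint speeds; "effort": joint torques, N m; "ee_pos": TCP position; "orientation": TCP orientation; "wrist_force": force on the tool from outside, world axes, zero at the start; "wrist_torque": the same for the moment, N m; "gripper_width": opening from 0.0 (shut) to 1.0 (fully open); "gripper_force": force on a finger pad.
Only numpy, scipy, OpenCV 4.12 (cv2) and the standard library are available. Lean on these libraries where they do the work, as an engineer would, in place of code of your own. Each camera call takes 0.05 s, during which the arm holds its last target. There are 200 camera calls.

TASK

Take the hand scoop, scoop up at least three of the six porcelain burnishing balls from the steel pan in one load, and tip them into the open inclined tumbling tub. Then lay the scoop down on the worktop, right way up, and let go of it. Move the balls only with the scoop, never with the gripper, let none end up outside the pan and the tub, and leave the two cover plates and the pitch pipe where they lie.

Things in the scene. Friction and masses are not known exactly. Their poses are not given: they have to be found in the camera images.
- pan: Rectangular sheet-steel stock pan, fixed to the worktop on a 12 mm wooden board 282 x 144 mm. Origin on the worktop near its centre, z up, x along it; -x faces roughly towards the robot (yaw within 0.3 rad). Inner floor flat, 16 mm above the worktop, x -115 to +95 mm, y -48 to +48 mm. Upright 3 mm sides, tops 59 mm above the worktop.
- pan_far (a point): Centre of the pan floor's far edge (x = +95 mm in the pan's frame, 16 mm up), same axes. Here the end wall begins; it leans outward (+x) 38 deg from upright and tops out 30 mm further out, 54 mm above the worktop. At the start the balls lie on the floor 0 to 81 mm short of this edge.
- pan_near (a point): Centre of the pan floor's near edge (x = -115 mm, 16 mm up), same axes. The end wall here is upright and low, top 49 mm above the worktop. The 120 mm of floor next to it are empty at the start.
- scoop_grip (a point): Hand scoop, loose, 0.17 to 0.29 kg: flat-bottomed aluminium bowl with a wooden handle, 190 mm over all, lying right way up. This point: middle of the handle, 54 mm above the scoop's underside, where to grasp. Axes: x towards the open lip, y left, z up. Handle: flat-sided bar 26 mm wide (y), 21 mm thick, rising backwards (-x) at 20 deg, from 36 mm ahead of this point to 58 mm behind it.
- scoop_load (a point): Middle of the scoop's bowl, 22 mm above its underside, 80 mm ahead (+x) of and 32 mm lower than scoop_grip; same axes. Bowl floor 2 mm thick, 90 mm long, 80 mm wide outside (76 inside); the front is open; side walls rise evenly from 6 mm at the lip to 42 mm at the closed back.
- scoop_lip (a point): Middle of the scoop's front lip edge, on the underside, 133 mm ahead (+x) of and 54 mm lower than scoop_grip; same axes.
- tub: Round open grey tub of the tumbling barrel, with two steel hoops: 128 mm outside, 120 mm inside diameter, 115 mm long, bottom 5 mm. Fixed, does not turn. Origin at the centre of its outer bottom; z is the tub's own axis, out of the mouth, leaning 35 deg from vertical roughly towards the robot. Behind and under it a grey gearmotor, 97 mm high, on a base 200 x 150 mm.
- tub_mouth (a point): Centre of the tub's mouth (rim plane), 160 mm above the worktop, same axes as the tub. The rim's lowest point, on the side the mouth faces, is 123 mm above the worktop, its highest 197 mm. The mouth faces, seen from above, along minus the tub's x axis, within 0.3 rad of straight back (-x of the world).
- tub_mid (a point): Point on the tub's axis 50 mm above its outer bottom; a ball inside the tub lies within 66 mm of it.
- ball0_center (a point): Centre of white porcelain ball 1 of 6, 24 mm diameter, about 18 g, loose, rolls freely; starts in the pan.
- ball1_center (a point): Centre of white porcelain ball 2 of 6, 24 mm diameter, about 18 g, loose, rolls freely; starts in the pan.
- ball2_center (a point): Centre of white porcelain ball 3 of 6, 24 mm diameter, about 18 g, loose, rolls freely; starts in the pan.
- ball3_center (a point): Centre of white porcelain ball 4 of 6, 24 mm diameter, about 18 g, loose, rolls freely; starts in the pan.
- ball4_center (a point): Centre of white porcelain ball 5 of 6, 24 mm diameter, about 18 g, loose, rolls freely; starts in the pan.
- ball5_center (a point): Centre of white porcelain ball 6 of 6, 24 mm diameter, about 18 g, loose, rolls freely; starts in the pan.
- cover0: Nickel-silver harmonica cover plate, 102 x 28 x 9 mm, lying loose on the worktop; origin at the centre of its underside. Leave alone.
- cover1: Second cover plate, the same. Leave alone.
- pipe: Round brass pitch pipe, 68 mm diameter, 17 mm high, lying loose; origin at the centre of its underside. Leave alone. (Beyond it, at the far edge of the worktop, a fixed steel hold-down jig about 125 mm high and a tuning fork.)

How it is judged:
By the outcome, as a careful person would: the job done as asked, in the order asked, and still so for the second after the job is handed in, with the robot touching nothing.
It also fails if it takes over 67 s, if anything falls off the work surface, if the arm or the gripper's body presses on something with over 40 N, if the wrist force passes 120 N, or if a joint passes its speed limit or range.

## Working session

There is one attempt and no reset: what is moved stays moved. The work goes in short steps, Python scripts to look and compute and a shell command to move; the robot and the scene stay as the last step left them, time stands still between calls to the robot, and variables do not carry over. Pictures are saved under pics/ and viewed, at most 10 in all, crops included, and the job is handed in when it is done.

```bash
ls; mkdir -p pics; cat > h.py <<'E'
import numpy as np, cv2
from cell import r
def cam(n,save=None):
    c=r.read_camera(n)
    if save: cv2.imwrite('pics/'+save,c['pixels'])
    return c
def ray(c,u,v):
    d=np.array([(u-c['cx'])/c['fx'],-(v-c['cy'])/c['fy'],-1.])
    return np.array(c['origin']),np.array(c['rotation'])@d
def onz(c,u,v,z):
    o,d=ray(c,u,v); return o+d*(z-o[2])/d[2]
def tri(c1,p1,c2,p2):
    o1,d1=ray(c1,*p1);o2,d2=ray(c2,*p2)
    s=np.linalg.lstsq(np.c_[d1,-d2],o2-o1,rcond=None)[0]
    a=o1+d1*s[0];b=o2+d2*s[1]; return (a+b)/2,np.linalg.norm(a-b)
def proj(c,p):
    q=np.array(c['rotation']).T@(np.array(p)-np.array(c['origin']))
    return c['cx']+c['fx']*q[0]/-q[2], c['cy']+c['fy']*q[1]/q[2]
E
python3 - <<'E'
from h import *
a=cam('top','top0.png');b=cam('side','side0.png')
for c in(a,b): print({k:np.round(v,3).tolist() if k!='pixels' else 0 for k,v in c.items()})
print(r.get_obs())
E
```

```text
pics
{'pixels': 0, 'fx': 427.072, 'fy': 427.072, 'cx': 249.729, 'cy': 197.556, 'origin': [0.551, -0.003, 1.232], 'rotation': [0.05, 0.003, -1.596]}
{'pixels': 0, 'fx': 464.065, 'fy': 464.065, 'cx': 259.726, 'cy': 192.619, 'origin': [0.283, -0.631, 0.924], 'rotation': [0.726, -0.006, -0.455]}
{'time': 0.1, 'q': array([ 1.38458538e+00,  3.85540231e-01,  6.79668124e-03, -4.08360495e-04,
       -1.19403858e+00, -2.58585229e-01]), 'joint_vel': array([ 0.00105076, -0.00239655,  0.00271743,  0.001809  ,  0.00124834,
       -0.00051941]), 'effort': array([ 4.76195728e-04, -3.91692567e+01,  1.87935555e+01,  4.23186958e+00,
        1.35103296e-02, -6.82405744e-05]), 'ee_pos': array([0.26870246, 0.56373705, 0.23554975]), 'orientation': array([ 3.13957582e+00, -1.40997868e-04, -4.44946650e-01]), 'wrist_force': array([ 0.72518276, -0.04772617, -0.45565524]), 'wrist_torque': array([-0.02175344, -0.00916478,  0.03146866]), 'gripper_force': 0.0, 'gripper_width': 1.0021166318169106}
```

View pics/top0.png

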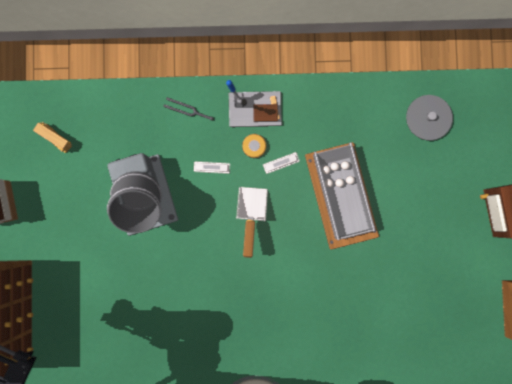

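View pics/side0.png

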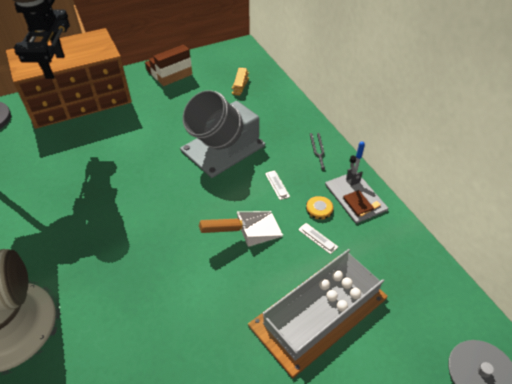

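Top view: scoop handle about (250,238), bowl (253,204), lip up at row ~188; pan around (342,195) with six balls at (325–350,165–183); tub mouth about (133,210). Side view: handle (221,225), bowl (262,228), pan (320,310), tub mouth (205,118).

```bash
cat >> h.py <<'E'
from scipy.spatial.transform import Rotation as R
_rc=cam
def cam(n,save=None):
    c=_rc(n,save); c['rotation']=R.from_euler('xyz',c['rotation']).as_matrix() if np.size(c['rotation'])==3 else c['rotation']; return c
def blobs(mask,box,amin=15):
    m=np.zeros_like(mask);x0,y0,x1,y1=box;m[y0:y1,x0:x1]=mask[y0:y1,x0:x1]
    n,l,s,ce=cv2.connectedComponentsWithStats(m,connectivity=4)
    return [(l==i,s[i],ce[i]) for i in range(1,n) if s[i][4]>=amin]
def hsv(c): return cv2.cvtColor(c['pixels'],cv2.COLOR_BGR2HSV)
def orange(c): return cv2.inRange(hsv(c),(3,100,50),(22,255,255))
def white(c): return cv2.inRange(hsv(c),(0,0,185),(180,45,255))
def corners(m):
    p=np.argwhere(m)[:,::-1].astype(np.float32); return cv2.boxPoints(cv2.minAreaRect(p)), cv2.minAreaRect(p)
E
python3 - <<'E'
from h import *
a=cam('top');b=cam('side')
np.set_printoptions(precision=3,suppress=True)
ends={}
for c,n,bx in((a,'t',(230,215,270,265)),(b,'s',(190,205,245,245))):
    for m,s,ce in blobs(orange(c),bx,60):
        p=np.argwhere(m)[:,::-1].astype(float); _,_,vt=np.linalg.svd(p-p.mean(0),full_matrices=0)
        t=(p-p.mean(0))@vt[0]; ends[n]=[p.mean(0)+vt[0]*t.min(),p.mean(0)+vt[0]*t.max()]
        print(n,'handle',s,ce,ends[n])
for c,n,bx in((a,'t',(318,155,360,192)),(b,'s',(315,265,370,315))):
    for m,s,ce in blobs(white(c),bx,8): print(n,'ball',s,ce,onz(c,*ce,.028))
for c,n,bx in((a,'t',(230,180,275,222)),(b,'s',(235,205,290,250))):
    for m,s,ce in blobs(white(c),bx,60): print(n,'bowl',s,corners(m)[0].tolist())
for c,n,bx in((a,'t',(300,135,385,250)),(b,'s',(245,250,395,380))):
    q=np.concatenate([np.argwhere(m) for m,s,ce in blobs(orange(c),bx,20)])[:,::-1].astype(np.float32)
    bx=cv2.boxPoints(cv2.minAreaRect(q)); print(n,'board',bx.tolist(),[onz(c,*x,.012)[:2] for x in bx])
for n,c,bx in(('t',a,(90,140,285,250)),('s',b,(190,140,300,240))):pass
big=cv2.hconcat([cv2.resize(a['pixels'][130:255,95:195],None,fx=4,fy=4,interpolation=2),cv2.resize(b['pixels'][80:205,170:270],None,fx=4,fy=4,interpolation=2)])
cv2.imwrite('pics/tub.png',big)
E
```

```text
t handle [243 220  12  37 324] [248.571 238.278] [array([250.017, 219.923]), array([247.155, 256.249])]
s handle [199 219  43  13 489] [220.108 224.957] [array([241.13 , 224.068]), array([198.994, 225.85 ])]
t ball [341 161   7   8  49] [344.061 164.592] [ 0.698 -0.271  0.028]
t ball [330 162   8   8  48] [333.583 165.688] [ 0.695 -0.241  0.028]
t ball [324 166   5   7  27] [326. 169.] [ 0.687 -0.219  0.028]
t ball [345 175   8   9  52] [349.    179.115] [ 0.656 -0.283  0.028]
t ball [335 178   8   9  52] [338.404 182.231] [ 0.648 -0.253  0.028]
t ball [328 180   4   6  19] [329.263 182.368] [ 0.648 -0.227  0.028]
s ball [334 271   8   7  47] [337.468 273.936] [ 0.687 -0.213  0.028]
s ball [342 277  10   8  63] [346.397 280.889] [ 0.695 -0.237  0.028]
s ball [322 279   7   8  43] [324.86  282.721] [ 0.65  -0.22   0.028]
s ball [350 286  11  10  75] [354.773 291.147] [ 0.698 -0.267  0.028]
s ball [327 287  28  24 298] [340.134 297.718] [ 0.66  -0.266  0.028]
s ball [361 294   5   4  11] [362.727 295.091] [ 0.708 -0.282  0.028]
s ball [315 297  23  18 269] [323.859 307.636] [ 0.617 -0.271  0.028]
t bowl [242 187  25  33 644] [[242.0, 187.0], [266.0, 187.0], [266.0, 219.0], [242.0, 219.0]]
s bowl [244 213  39  24 556] [[242.4000244140625, 226.80001831054688], [271.60003662109375, 212.20001220703125], [282.60003662109375, 234.20001220703125], [253.4000244140625, 248.80001831054688]]
t board [[304.4931640625, 154.31507873535156], [353.43988037109375, 141.3412628173828], [378.6624755859375, 236.49913024902344], [329.71575927734375, 249.4729461669922]] [array([ 0.732, -0.162]), array([ 0.766, -0.304]), array([ 0.492, -0.365]), array([ 0.459, -0.225])]
s board [[246.59695434570312, 324.62109375], [341.7394104003906, 243.24920654296875], [387.5663146972656, 296.8314208984375], [292.4238586425781, 378.20330810546875]] [array([ 0.456, -0.227]), array([ 0.75 , -0.138]), array([ 0.762, -0.303]), array([ 0.489, -0.367])]
```

View pics/tub.png

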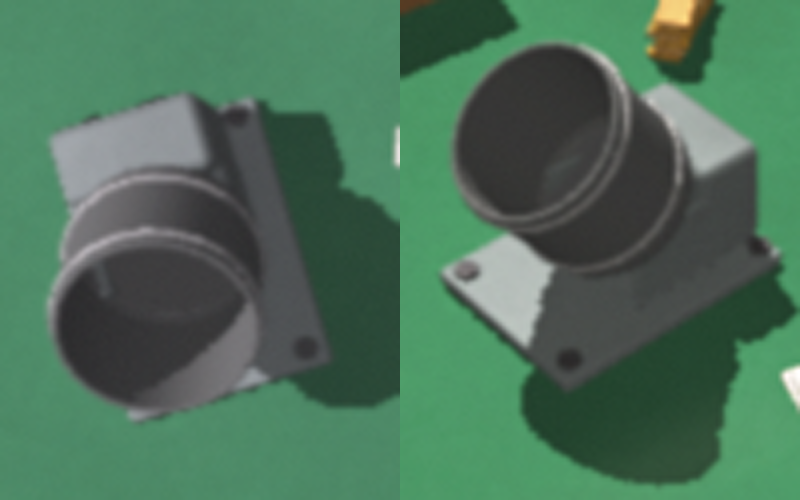

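The tub mouth ellipse centres are at about (133.8,210) in the top view and (205.5,114) in the side view; the base plate's right edge runs from (159,155) to (177.5,220) in the top view.

```bash
python3 - <<'E'
from h import *
a=cam('top');b=cam('side')
np.set_printoptions(precision=4,suppress=True)
print('front',tri(a,(250.,219.9),b,(241.1,224.1)),'back',tri(a,(247.2,256.2),b,(199,225.9)),'mid',tri(a,(248.57,238.28),b,(220.1,224.96)))
M=tri(a,(133.8,210),b,(205.5,114));print('mouth',M)
p=onz(a,159,155,.01);q=onz(a,177.5,220,.01);d=p-q;print('plate edge',p,q,np.arctan2(d[1],d[0]))
def pan(x,y,z,yaw=.222,o=(.613,-.2625)): return (o[0]+x*np.cos(yaw)-y*np.sin(yaw),o[1]+x*np.sin(yaw)+y*np.cos(yaw),z)
for c,n,f,x0,y0,w,h in((a,'t',5,225,135,160,120),(b,'s',5,190,200,160,120)):pass
def ann(c,box,f):
    x0,y0,x1,y1=box;im=cv2.resize(c['pixels'][y0:y1,x0:x1],None,fx=f,fy=f,interpolation=2)
    P=lambda p:tuple(int(round(f*(u-o+.5))) for u,o in zip(proj(c,p),(x0,y0)))
    for pts in([(-.115,-.048,.016),(-.115,.048,.016),(.095,.048,.016),(.095,-.048,.016)],[(-.115,.051,.059),(.128,.051,.059)],[(.125,.048,.054),(.125,-.048,.054)]):
        for u,v in zip(pts,pts[1:]): cv2.line(im,P(pan(*u)),P(pan(*v)),(0,0,255),1)
    return im
A=ann(a,(230,135,390,255),4.0);B=ann(b,(190,200,350,320),4.0)
B=ann(b,(235,250,395,380),4.0)
B=B[:480]
C=cv2.hconcat([A,B]);C=cv2.resize(C,(800,300),interpolation=cv2.INTER_AREA)
bowl=cv2.hconcat([cv2.resize(a['pixels'][180:230,225:291],(400,300),interpolation=2),cv2.resize(b['pixels'][205:255,235:301],(400,300),interpolation=2)])
cv2.imwrite('pics/pan.png',cv2.vconcat([C,bowl]))
E
```

```text
front (array([ 0.5481, -0.0004,  0.0401]), np.float64(0.00020004159516864313)) back (array([0.4495, 0.0101, 0.0768]), np.float64(0.0032331594516876805)) mid (array([0.4975, 0.005 , 0.0591]), np.float64(0.0012823306521345926))
mouth (array([0.5816, 0.2928, 0.1504]), np.float64(0.001331351732058278))
plate edge [0.7414 0.2571 0.01  ] [0.553  0.2069 0.01  ] 0.26035024126654555
```

View pics/pan.png

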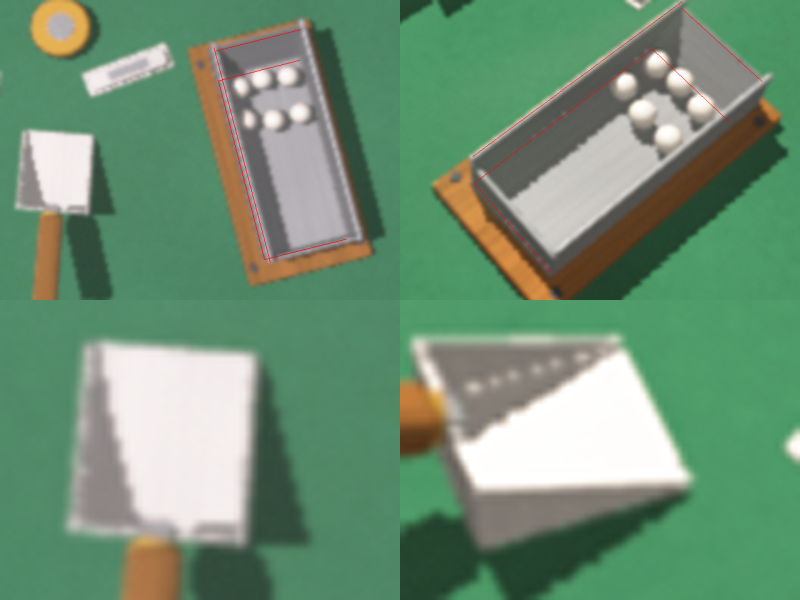

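```bash
python3 -m pendant '[[[0,0,0,-0.054],[0,0,0,-0.054],[0.06,0.1,0,0],[0.0963,0.1772,0,0],[0.0963,0.1772,0,0]]]' 1 20
python3 -m pendant '[[[0.0963,0.1772,0,0],[0.0963,0.1772,0,0],[0.0963,0.1772,0,0],[0.0963,0.1772,0,0],[0.0963,0.1772,0,0]]]'
python3 -m pendant '[[[0.0963,0.1772,0,0],[0.0963,0.1772,0,0],[0.04,0.08,0,0],[0,0,0,0]]]'
python3 - <<'E'
from h import *
a=cam('top');np.set_printoptions(precision=4,suppress=True)
lip=onz(a,253.05,188,.003);g=np.array([.5078,.0039]);d=lip[:2]-g;print('lip',lip,np.hypot(*d),np.arctan2(d[1],d[0]))
print('mouth',onz(a,133.8,210,.16))
o=np.array([.613,-.2625]);c,s=np.cos(.222),np.sin(.222)
for p in[(.698,-.269),(.695,-.239),(.687,-.216),(.656,-.283),(.648,-.253),(.649,-.2235)]:
    e=np.array(p)-o;print(c*e[0]+s*e[1],-s*e[0]+c*e[1])
E
```

```text
time: 0.92
ee_pos: [0.3302, 0.4192, 0.2364]
orientation: [3.141, -0.0, -0.104]
wrist_force: [1.4, -0.4, 0.7]
gripper_width: 1.0
gripper_force: 0.0
time: 1.55
ee_pos: [0.446, 0.1393, 0.237]
orientation: [-3.141, -0.001, -0.105]
wrist_force: [0.5, 0.3, -0.3]
gripper_width: 1.0
gripper_force: 0.0
time: 2.05
ee_pos: [0.5015, 0.0026, 0.2363]
orientation: [3.141, 0.0, -0.109]
wrist_force: [-0.2, 0.2, 0.7]
gripper_width: 1.0
gripper_force: 0.0
lip [ 0.6397 -0.0114  0.003 ] 0.13282485430538826 -0.1155603827736752
mouth [0.5807 0.2905 0.16  ]
0.08148284190797427 -0.025055867069412444
0.08516189419880778 0.004868447028680337
0.08242238443520089 0.029065452757801053
0.037431028564496004 -0.029464692440340966
0.03623278566242365 0.0015605265588479285
0.04370358361747221 0.030116387216773163
```

```bash
python3 -m pendant '[[[-0.005,-0.007,0.18,0],[0,0,0.18,0],[0,0,0.18,0],[0,0,0.075,0],[0,0,0,0]]]' 1
python3 -m pendant '[[[0,0,0,0],[0,0,0,0],[0,0,0,0],[0,0,0,0],[0,0,0,0]]]' 0 40
python3 -m pendant '[[[0,0,0,0],[0,0,0,0]]]' 0 60
```

```text
time: 2.72
ee_pos: [0.4986, 0.0072, 0.0506]
orientation: [3.14, 0.004, -0.104]
wrist_force: [0.7, 0.1, 1.3]
gripper_width: 1.0
gripper_force: 0.0
time: 3.35
ee_pos: [0.5, 0.0064, 0.0523]
orientation: [-3.141, -0.0, -0.106]
wrist_force: [-0.7, -0.1, 0.5]
gripper_width: 0.516
gripper_force: 0.0
time: 3.6
ee_pos: [0.4999, 0.0063, 0.052]
orientation: [3.141, 0.0, -0.106]
wrist_force: [0.2, -0.5, 1.1]
gripper_width: 0.289
gripper_force: 60.1
```

```bash
python3 -m pendant '[[[0,0,-0.1,0],[0,0,-0.15,0],[0,0,-0.15,0],[0,0,0,0]]]'
python3 - <<'E'
from h import *
b=cam('side');a=cam('top')
cv2.imwrite('pics/lift.png',cv2.hconcat([cv2.resize(b['pixels'][120:260,150:300],None,fx=2.6,fy=2.6,interpolation=2),cv2.resize(a['pixels'][140:280,190:340],None,fx=2.6,fy=2.6,interpolation=2)]))
E
```

```text
time: 4.1
ee_pos: [0.5018, 0.0069, 0.1752]
orientation: [-3.139, -0.007, -0.105]
wrist_force: [0.5, 0.0, -2.6]
gripper_width: 0.291
gripper_force: 60.0
```

View pics/lift.png

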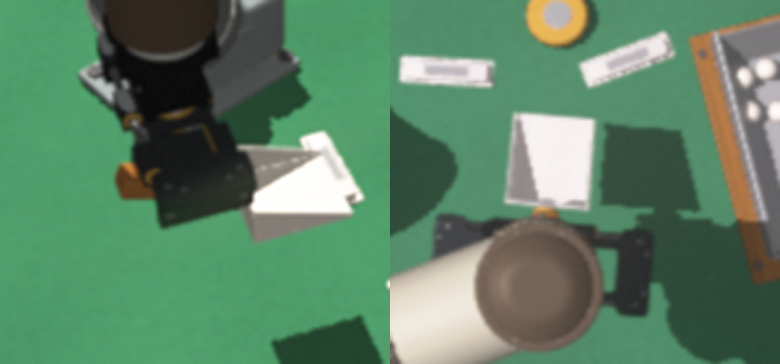

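Held scoop: right lip corner at about (285.8,201.5) side / (268.8,186.2) top, left about (273.8,175.8)/(238.1,184.2); it looks roughly level. The rear of the scoop is under the gripper.

```bash
python3 - <<'E'
from h import *
a=cam('top');b=cam('side')
np.set_printoptions(precision=4,suppress=True)
R1=tri(a,(268.8,186.2),b,(285.8,201.5));L1=tri(a,(238.1,184.2),b,(273.8,175.8));print(R1,L1)
print('rightback top corner',tri(a,((588-390)/2.6+190,208/2.6+140),b,(247/2.6+150,205/2.6+120)))
e=r.get_obs();print(e['ee_pos'],e['wrist_torque'])
o=np.array([.613,-.2625]);c,s=np.cos(.222),np.sin(.222)
# lip target in pan x=-.018 (heel at -.108), yaw .222; hand distance lip->TCP .141
for x,y in((-.02,0.),(.085,0)):
    p=o+np.array([c*(x-.141)-s*y,s*(x-.141)+c*y]);print('TCP for lip',x,p)
E
```

```text
(array([ 0.6353, -0.0519,  0.1335]), np.float64(0.002923214317823973)) (array([0.6434, 0.0263, 0.1392]), np.float64(0.005993239799876948))
rightback top corner (array([ 0.5452, -0.0397,  0.1754]), np.float64(0.004579944706109916))
[0.4983 0.0061 0.1701] [-0.0331  0.1833 -0.0217]
TCP for lip -0.02 [ 0.456  -0.2979]
TCP for lip 0.085 [ 0.5584 -0.2748]
```

```bash
python3 -m pendant '[[[0,0,0,-0.052],[0,0,0,-0.052],[-0.03,0.08,0,0],[-0.06,0.17,0,0],[-0.06,0.19,0,0]]]'
python3 -m pendant '[[[-0.06,0.19,0,0],[-0.06,0.17,0,0],[-0.04,0.107,0,0],[-0.017,0.05,0,0],[0,0,0,0]]]'
python3 - <<'E'
from h import *
from math import *
a=cam('top');b=cam('side')
cv2.imwrite('pics/over.png',cv2.hconcat([cv2.resize(b['pixels'][210:370,230:390],None,fx=2.4,fy=2.4,interpolation=2),cv2.resize(a['pixels'][120:280,250:410],None,fx=2.4,fy=2.4,interpolation=2)]))
print(r.get_obs()['ee_pos'],r.get_obs()['orientation'])
E
```

```text
time: 4.92
ee_pos: [0.4838, -0.1331, 0.1702]
orientation: [-3.141, 0.004, 0.223]
wrist_force: [0.7, -0.4, -1.7]
gripper_width: 0.295
gripper_force: 60.0
time: 5.55
ee_pos: [0.4664, -0.2956, 0.1705]
orientation: [-3.14, 0.003, 0.22]
wrist_force: [0.8, -0.1, -1.8]
gripper_width: 0.292
gripper_force: 60.0
[ 0.46697679 -0.2944567   0.17119568] [-3.14043858e+00  1.43639557e-03  2.21714178e-01]
```

View pics/over.png

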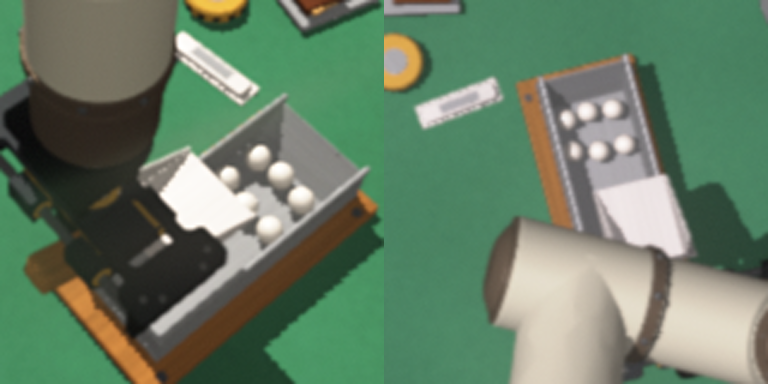

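Scoop hovers above the pan; in the top view its lip corners are at about (338.8,200) and (368.3,193.8).

```bash
python3 - <<'E'
from h import *
a=cam('top')
o=np.array([.613,-.2625]);c,s=np.cos(.222),np.sin(.222)
def topan(p): e=p[:2]-o; return np.round([c*e[0]+s*e[1],-s*e[0]+c*e[1]],4)
for p in((338.75,200),(368.3,193.75)): print(topan(onz(a,*p,.122)))
# pan board & inner-side check in top view: side wall tops at z .059
im=a['pixels'];
for z,y in((.059,.0495),(.059,-.0495)):
  for x in(.0,.08): 
    w=(o[0]+c*x-s*y,o[1]+s*x+c*y,z);print('exp wall px',np.round(proj(a,w),1))
cv2.imwrite('pics/wall.png',cv2.resize(im[150:200,310:375],None,fx=10,fy=10,interpolation=cv2.INTER_NEAREST))
E
```

```text
[-0.0117  0.0333]
[-0.0148 -0.0453]
exp wall px [327.3 198.3]
exp wall px [319.9 170.2]
exp wall px [362.1 189.5]
exp wall px [354.6 161.5]
```

View pics/wall.png

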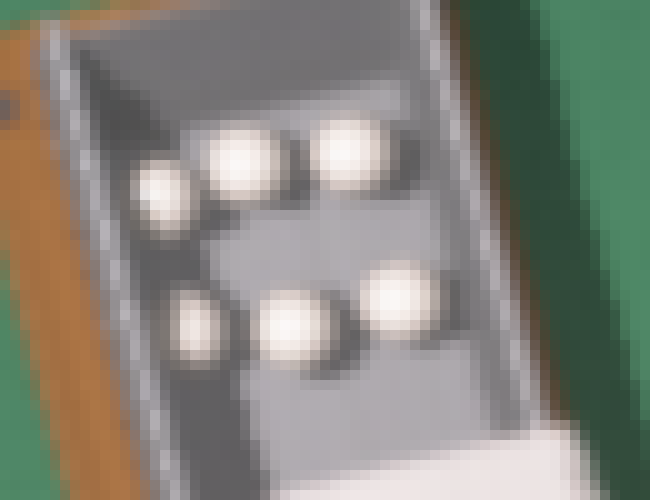

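Left and right pan wall tops sit ~2 mm left of expected, and the scoop is ~7 mm right of the pan's centre line; I correct and lower.

```bash
python3 -m pendant '[[[0.013,-0.024,0,-0.006],[0,0,0.1,0],[0,0,0.12,0],[0,0,0.02,0],[0,0,0,0]]]'
python3 - <<'E'
from h import *
a=cam('top');b=cam('side')
cv2.imwrite('pics/over2.png',cv2.hconcat([cv2.resize(b['pixels'][235:355,250:370],None,fx=3.2,fy=3.2,interpolation=2),cv2.resize(a['pixels'][145:265,300:420],None,fx=3.2,fy=3.2,interpolation=2)]))
E
```

```text
time: 6.32
ee_pos: [0.4706, -0.2865, 0.1016]
orientation: [3.141, -0.001, 0.243]
wrist_force: [-0.4, 0.5, 3.1]
gripper_width: 0.297
gripper_force: 59.8
```

View pics/over2.png

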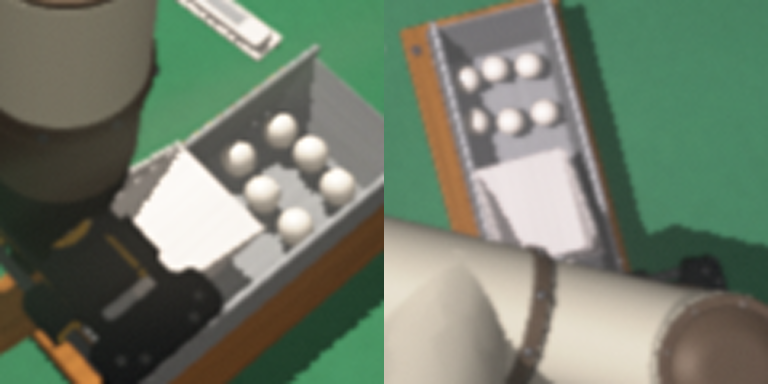

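Scoop is entering the pan, lip corners at about (328.4,197.5) and (357.5,191.9) in the top view, close to both side walls.

```bash
cat >> h.py <<'E'
o=np.array([.6126,-.2605]);cc,ss=np.cos(.222),np.sin(.222)
def topan(p): e=np.array(p)[:2]-o; return np.round([cc*e[0]+ss*e[1],-ss*e[0]+cc*e[1]],4)
E
python3 -m pendant '[[[0,0,0,0]]]'
python3 - <<'E'
from h import *
a=cam('top')
for z in(.05,.054):
  for p in((328.4,197.5),(357.5,191.9)): print(topan(onz(a,*p,z)))
e=r.get_obs();print(topan(e['ee_pos']),e['ee_pos'],e['wrist_force'],e['wrist_torque'])
E
```

```text
time: 6.55
ee_pos: [0.4704, -0.2871, 0.1012]
orientation: [3.141, -0.002, 0.241]
wrist_force: [-0.0, 1.4, 1.7]
gripper_width: 0.294
gripper_force: 59.9
[0.0014 0.0422]
[-0.0033 -0.0399]
[0.0014 0.0429]
[-0.0033 -0.0389]
[-0.1447  0.0053] [ 0.47029103 -0.28716873  0.10104913] [-0.18228175  2.85636952  2.86067332] [ 0.97172704 -0.12247648  0.10720855]
```

```bash
python3 -m pendant '[[[0,0,-0.09,0],[0,0,0,0],[0,0,0,0]]]'
python3 - <<'E'
from h import *
a=cam('top');b=cam('side')
cv2.imwrite('pics/over3.png',cv2.hconcat([cv2.resize(b['pixels'][245:345,260:360],None,fx=4,fy=4,interpolation=2),cv2.resize(a['pixels'][145:245,305:405],None,fx=4,fy=4,interpolation=2)]))
e=r.get_obs();print(topan(e['ee_pos']),e['ee_pos'],e['orientation'],e['wrist_force'],e['wrist_torque'])
E
```

```text
time: 6.98
ee_pos: [0.4686, -0.2871, 0.1259]
orientation: [-3.14, 0.002, 0.239]
wrist_force: [-0.0, 1.1, -3.4]
gripper_width: 0.289
gripper_force: 59.7
[-0.1464  0.0058] [ 0.46851469 -0.28707593  0.12569324] [-3.14004241e+00  2.21140758e-03  2.39601853e-01] [ 0.20088666  0.76973522 -2.71876594] [-0.10459485  0.14030821 -0.00267667]
```

View pics/over3.png

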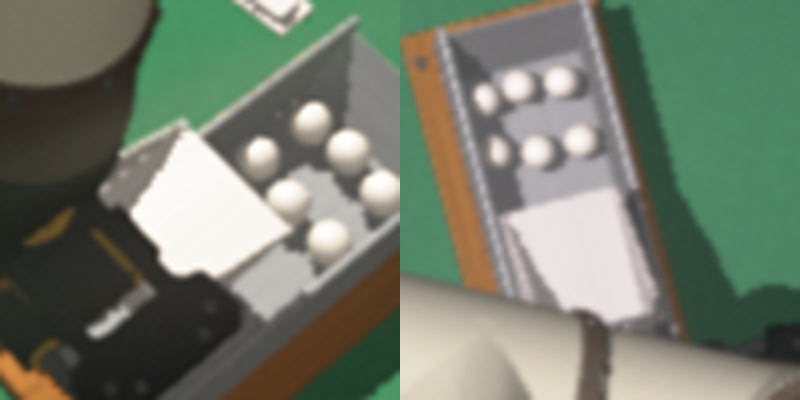

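Top view shows the lip's left corner (330.5,199) about 1 px from the left wall while the right one (358.8,192) has ~5 px of room, with the lip about 0.03 rad clockwise of square; I correct both and lower again.

```bash
python3 -m pendant '[[[0,0.022,0,-0.0064],[0,0,0.04,0],[0,0,0.04,0],[0,0,0,0],[0,0,0,0]]]'
python3 - <<'E'
from h import *
e=r.get_obs();print(topan(e['ee_pos']),e['wrist_force'],e['wrist_torque'])
E
python3 -m pendant '[[[0,0,0.035,0],[0,0,0.035,0],[0,0,0,0],[0,0,0,0]]]'
python3 - <<'E'
from h import *
a=cam('top')
e=r.get_obs();print(topan(e['ee_pos']),e['ee_pos'],e['wrist_force'],e['wrist_torque'])
g=cv2.cvtColor(a['pixels'],cv2.COLOR_BGR2GRAY)
for v in(176,185,190,194,198,201,205): print(v,g[v,316:372].tolist())
E
```

```text
time: 7.7
ee_pos: [0.4711, -0.2938, 0.1029]
orientation: [3.142, 0.0, 0.26]
wrist_force: [0.5, -0.2, -2.0]
gripper_width: 0.295
gripper_force: 59.7
[-0.1453 -0.0013] [ 0.48367096 -0.17496285 -1.99071259] [-0.06207574  0.13370892  0.01728449]
time: 8.2
ee_pos: [0.4712, -0.2938, 0.082]
orientation: [3.141, 0.0, 0.26]
wrist_force: [0.4, -0.1, -2.7]
gripper_width: 0.292
gripper_force: 59.7
[-0.1452 -0.0014] [ 0.47131224 -0.29385272  0.08223264] [-0.26354868  0.15931766 -2.46098227] [-0.06913902  0.06878299 -0.03185719]
176 [131, 127, 125, 127, 148, 175, 144, 106, 96, 96, 96, 97, 96, 98, 114, 151, 171, 175, 175, 175, 175, 176, 175, 175, 175, 173, 174, 177, 177, 175, 174, 180, 193, 203, 201, 187, 168, 158, 145, 132, 126, 131, 154, 167, 131, 86, 69, 65, 66, 65, 65, 67, 67, 74, 97, 112]
185 [124, 128, 130, 126, 121, 124, 141, 171, 153, 123, 115, 129, 162, 186, 178, 146, 114, 102, 104, 140, 193, 218, 223, 220, 206, 177, 139, 110, 100, 111, 146, 168, 172, 171, 168, 164, 160, 162, 168, 171, 164, 144, 129, 128, 145, 178, 151, 102, 75, 68, 66, 64, 66, 65, 66, 66]
190 [121, 123, 128, 130, 129, 125
[... 651 characters left out ...]
, 230, 229, 229, 228, 229, 230, 230, 229, 230, 229, 229, 229, 230, 224, 208, 194, 152, 104, 87, 107, 126, 152, 164, 129, 87, 72, 67, 67, 66]
201 [119, 123, 123, 123, 124, 128, 129, 126, 123, 125, 137, 162, 159, 135, 127, 140, 172, 215, 228, 230, 232, 233, 233, 232, 231, 231, 231, 230, 230, 230, 229, 228, 230, 230, 229, 229, 230, 230, 230, 230, 228, 216, 196, 183, 144, 102, 88, 112, 134, 158, 154, 116, 82, 70, 67, 65]
205 [118, 120, 123, 124, 125, 124, 127, 128, 126, 125, 127, 135, 156, 162, 147, 158, 150, 158, 201, 224, 229, 231, 232, 232, 231, 232, 232, 231, 230, 230, 230, 229, 229, 229, 230, 229, 229, 230, 231, 230, 231, 230, 224, 201, 187, 169, 124, 86, 91, 123, 156, 159, 120, 80, 68, 66]
```

```bash
python3 -m pendant '[[[0,0,0.03,0],[0,0,0.012,0],[0,0,0.004,0],[0,0,0,0],[0,0,0,0]]]'
```

```text
time: 8.88
ee_pos: [0.4712, -0.2938, 0.0684]
orientation: [3.141, -0.0, 0.26]
wrist_force: [-0.4, 0.7, -2.5]
gripper_width: 0.294
gripper_force: 59.7
```

```bash
python3 -m pendant '[[[0,0,0.005,0],[0,0,0,0],[0,0,0,0]]]';python3 -m pendant '[[[0,0,0.004,0],[0,0,0,0],[0,0,0,0]]]'
```

```text
time: 9.25
ee_pos: [0.471, -0.2938, 0.0668]
orientation: [3.142, -0.0, 0.26]
wrist_force: [-0.4, -0.5, -2.5]
gripper_width: 0.292
gripper_force: 59.7
time: 9.62
ee_pos: [0.471, -0.2937, 0.0655]
orientation: [-3.142, -0.0, 0.26]
wrist_force: [0.4, 0.2, -1.9]
gripper_width: 0.293
gripper_force: 59.7
```

```bash
for i in 1; do python3 -m pendant '[[[0,0,0.004,0],[0,0,0,0],[0,0,0,0]]]'; python3 -m pendant '[[[0,0,0.004,0],[0,0,0,0],[0,0,0,0]]]'; done
```

```text
time: 10.0
ee_pos: [0.4711, -0.2938, 0.0645]
orientation: [3.141, -0.0, 0.26]
wrist_force: [-0.7, -0.5, -0.6]
gripper_width: 0.293
gripper_force: 59.7
time: 10.38
ee_pos: [0.4709, -0.2939, 0.0638]
orientation: [3.141, -0.0, 0.26]
wrist_force: [-3.5, 0.0, 5.5]
gripper_width: 0.295
gripper_force: 59.6
```

```bash
python3 -m pendant '[[[0.02,0.001,-0.002,0],[0.033,0.0013,0,0],[0.033,0.0013,0,0],[0.033,0.0013,0,0],[0.033,0.0013,0,0]]]'
python3 -m pendant '[[[0.033,0.0013,0,0],[0.033,0.0013,0,0],[0.033,0.0013,0,0],[0.033,0.0013,0,0],[0,0,0,0]]]'
python3 - <<'E'
from h import *
a=cam('top');b=cam('side')
e=r.get_obs();print(topan(e['ee_pos']),e['wrist_force'],e['wrist_torque'])
g=cv2.cvtColor(a['pixels'],cv2.COLOR_BGR2GRAY)
for v in range(152,186,3): print(v,g[v,314:366].tolist())
cv2.imwrite('pics/s1.png',b['pixels']);cv2.imwrite('pics/t1.png',a['pixels'])
E
```

```text
time: 11.0
ee_pos: [0.5164, -0.2838, 0.0639]
orientation: [3.141, 0.0, 0.26]
wrist_force: [-3.6, -0.9, 5.2]
gripper_width: 0.292
gripper_force: 59.6
time: 11.62
ee_pos: [0.556, -0.275, 0.0639]
orientation: [3.14, -0.002, 0.261]
wrist_force: [0.1, -1.4, 2.6]
gripper_width: 0.293
gripper_force: 59.6
[-0.0586 -0.0017] [ 1.81811087 -1.05591976  1.52889205] [-0.42656727 -0.57467685  0.03728954]
152 [149, 156, 144, 138, 139, 141, 143, 141, 136, 131, 126, 124, 121, 120, 119, 118, 117, 117, 117, 116, 117, 117, 116, 116, 116, 116, 117, 117, 117, 116, 118, 118, 116, 118, 120, 122, 124, 144, 176, 152, 102, 75, 67, 64, 63, 63, 63, 62, 64, 74, 100, 112]
155 [145, 174, 154, 111, 97, 106, 115, 117, 119, 119, 118, 119, 119, 117, 118, 118, 118, 117, 119, 117, 118, 116, 118, 117, 117, 124, 142, 151, 153, 147, 133, 120, 114, 115, 118, 120, 123, 126, 147, 182, 149, 98, 73, 67, 65, 63, 65, 63, 63, 64, 75, 102]
158 [124, 145, 182, 155, 106, 85, 86, 94, 107, 114, 118, 120, 119, 119, 119, 118, 126, 158, 197, 212, 208, 190, 160, 139, 167, 225, 244, 248, 247, 240, 225, 189, 141, 103, 92, 95, 115, 125, 125, 14
[... 1669 characters left out ...]
, 135, 156, 204, 225, 230, 233, 232, 231, 230, 231, 231, 230, 231, 231, 231, 231, 232, 233, 232, 232, 231, 220, 197, 192, 192, 154, 106, 97, 115, 135, 160, 160, 120, 82, 69, 67, 67]
182 [142, 139, 137, 135, 132, 130, 128, 133, 147, 136, 121, 119, 125, 126, 127, 130, 137, 158, 174, 186, 196, 213, 220, 223, 228, 231, 231, 230, 231, 231, 230, 231, 232, 232, 232, 232, 230, 215, 191, 186, 180, 146, 101, 95, 116, 139, 168, 154, 112, 81, 71, 68]
185 [175, 173, 170, 170, 169, 167, 165, 163, 161, 160, 158, 155, 154, 152, 150, 149, 145, 142, 135, 113, 89, 83, 79, 87, 121, 161, 203, 219, 222, 226, 228, 229, 230, 232, 232, 232, 232, 230, 213, 191, 188, 190, 162, 113, 90, 113, 146, 180, 153, 103, 75, 69]
```

```bash
python3 -m pendant '[[[0.02,0.001,0,0],[0.02,0.001,0,0],[0,0,0,0],[0,0,0,0]]]'
python3 - <<'E'
from h import *
a=cam('top')
e=r.get_obs();print(topan(e['ee_pos']),e['wrist_force'],e['wrist_torque'])
for m,s,ce in blobs(cv2.inRange(a['pixels'],(232,232,232),(255,255,255)),(312,145,366,190),3): print(s,ce,topan(onz(a,*ce,.03)))
E
```

```text
time: 12.22
ee_pos: [0.5655, -0.2728, 0.064]
orientation: [-3.141, 0.001, 0.26]
wrist_force: [-2.6, -0.7, 4.3]
gripper_width: 0.293
gripper_force: 59.6
[-0.0486 -0.0017] [-2.25521574 -0.77766895  4.34883751] [-0.63626231  0.57813056 -0.06595976]
[340 156   4   4  14] [341.5        157.71428571] [ 0.1015 -0.0261]
[332 158   4   4  13] [333.38461538 159.38461538] [ 0.1025 -0.0026]
[323 160   4   4  14] [324.5        161.71428571] [0.1022 0.0234]
[331 170   2   2   3] [331.66666667 170.66666667] [0.0727 0.0102]
```

```bash
cat >> h.py <<'E'
def balls(tb,sb,thr=(238,225)):
    a=cam('top');b=cam('side')
    def pk(c,box,s):
        g=cv2.GaussianBlur(cv2.cvtColor(c['pixels'],cv2.COLOR_BGR2GRAY),(0,0),1.2).astype(float)
        gc=g-cv2.GaussianBlur(g,(0,0),6); x0,y0,x1,y1=box
        d=cv2.dilate(gc,np.ones((5,5)));P=[(u,v) for v in range(y0,y1) for u in range(x0,x1) if gc[v,u]==d[v,u] and gc[v,u]>s]
        return P
    A=pk(a,tb,22);B=pk(b,sb,22);print('top',A);print('side',B)
    for p in A:
        for q in B:
            w,e=tri(a,p,b,q)
            if e<.006 and .015<w[2]<.1: print(p,q,topan(w),round(w[2],3),'res',round(e,4))
E
python3 - <<'E'
from h import *
balls((312,150,362,190),(290,255,385,330))
E
```

```text
top [(352, 151), (315, 154), (353, 155), (342, 157), (333, 159), (324, 162), (355, 162), (345, 165), (357, 170), (332, 174), (358, 174), (347, 177), (340, 178)]
side [(343, 267), (353, 274), (380, 281), (361, 282), (333, 286), (318, 288), (371, 288), (383, 294), (364, 295), (351, 297), (344, 298), (357, 301), (335, 305), (320, 319), (312, 324), (376, 326)]
(353, 155) (371, 288) [ 0.0976 -0.0508] 0.06 res 0.002
(342, 157) (361, 282) [ 0.1007 -0.0234] 0.045 res 0.0028
(333, 159) (353, 274) [0.1018 0.0019] 0.044 res 0.0019
(324, 162) (343, 267) [0.0994 0.0286] 0.042 res 0.0035
(355, 162) (364, 295) [ 0.0773 -0.052 ] 0.055 res 0.0036
(345, 165) (353, 274) [ 0.0739 -0.0143] 0.093 res 0.002
(357, 170) (357, 301) [ 0.0549 -0.0521] 0.055 res 0.0023
(358, 174) (351, 297) [ 0.0415 -0.045 ] 0.077 res 0.005
(347, 177) (344, 298) [ 0.0447 -0.025 ] 0.04 res 0.0011
```

```bash
python3 -m pendant '[[[0,0,0.01,0],[0,0,0.01,0],[0,0,0,0],[0,0,0,0]]]' 0 15
python3 -m pendant '[[[-0.003,0,0.01,0],[-0.003,0,0.01,0],[0,0,0,0],[0,0,0,0]]]'
python3 - <<'E'
from h import *
e=r.get_obs();print(topan(e['ee_pos']),e['wrist_force'],e['wrist_torque'])
balls((312,150,362,190),(310,255,370,310))
E
```

```text
time: 12.88
ee_pos: [0.564, -0.2728, 0.0576]
orientation: [-3.14, 0.004, 0.26]
wrist_force: [-4.4, -1.7, 6.1]
gripper_width: 0.297
gripper_force: 15.0
time: 13.38
ee_pos: [0.5626, -0.273, 0.0512]
orientation: [-3.14, 0.003, 0.26]
wrist_force: [-4.8, -2.5, 5.1]
gripper_width: 0.294
gripper_force: 15.0
[-0.0515 -0.0012] [-4.8226262  -2.48118875  5.14037076] [-0.59122589  1.39258989  0.0238442 ]
top [(342, 154), (353, 155), (333, 156), (324, 159), (346, 162), (355, 162), (356, 166), (327, 167), (358, 174), (331, 176), (348, 177), (339, 180), (348, 182)]
side [(347, 262), (356, 269), (340, 270), (335, 276), (365, 277), (328, 288), (360, 288), (316, 293), (364, 295), (343, 302), (353, 304)]
(342, 154) (365, 277) [ 0.1086 -0.0233] 0.057 res 0.0005
(333, 156) (356, 269) [0.1089 0.0025] 0.057 res 0.0017
(324, 159) (347, 262) [0.1073 0.0282] 0.055 res 0.0011
(346, 162) (360, 288) [ 0.0857 -0.0315] 0.046 res 0.0009
(355, 162) (364, 295) [ 0.0773 -0.052 ] 0.055 res 0.0036
(356, 166) (360, 288) [ 0.0646 -0.044 ] 0.086 res 0.0018
(356, 166) (364, 295) [ 0.0683 -0.0522] 0.064 res 0.0048
(327, 167) (340, 270) [0.0838 0.025 ] 0.05 res 0.002
(358, 174) (353, 304) [ 0.0434 -0.0518] 0.055 res 0.0025
(331, 176) (335, 276) [0.0585 0.0202] 0.056 res 0.0035
(348, 177) (343, 302) [ 0.0428 -0.0287] 0.031 res 0.003
(339, 180) (335, 276) [0.0412 0.0087] 0.089 res 0.0036
```

```bash
python3 -m pendant '[[[0,0,0,0],[-0.01,0,0,0],[-0.02,0,0,0],[-0.02,0,0,0],[-0.02,0,0,0]]]' 0 60
python3 -m pendant '[[[-0.01,0,0,0],[0,0,0,0],[0,0,0,0]]]'
python3 - <<'E'
from h import *
e=r.get_obs();print(topan(e['ee_pos']),e['wrist_force'],e['wrist_torque'])
a=cam('top');b=cam('side')
cv2.imwrite('pics/look.png',cv2.hconcat([cv2.resize(b['pixels'][240:340,290:390],None,fx=4,fy=4,interpolation=2),cv2.resize(a['pixels'][140:240,300:400],None,fx=4,fy=4,interpolation=2)]))
E
```

```text
time: 14.1
ee_pos: [0.5436, -0.2784, 0.0515]
orientation: [-3.141, -0.0, 0.26]
wrist_force: [0.7, 0.1, -0.6]
gripper_width: 0.292
gripper_force: 60.0
time: 14.48
ee_pos: [0.5403, -0.2794, 0.0517]
orientation: [-3.141, 0.002, 0.26]
wrist_force: [-1.0, -0.5, -0.4]
gripper_width: 0.291
gripper_force: 60.0
[-0.0746 -0.0025] [-1.04634341 -0.53058791 -0.37650948] [-0.24253273  0.45975064  0.01766912]
```

View pics/look.png

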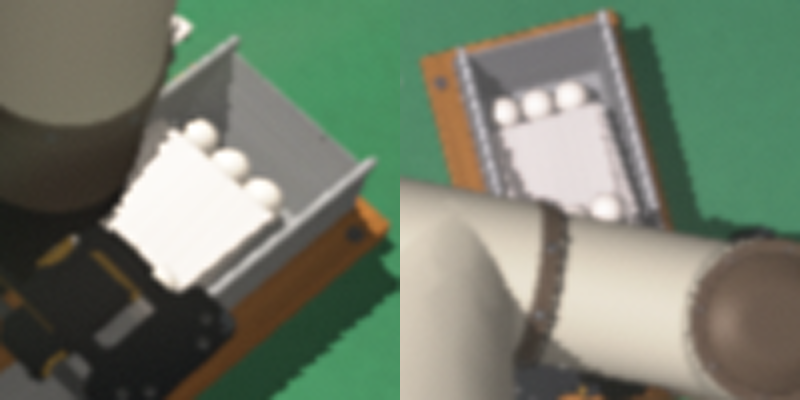

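The picture shows three balls back on the pan floor just ahead of the lip (top view ~ (327–342,165–168)) and the others at the back of the tipped-up bowl (one seen at about (351,192), the rest hidden by the arm). I lift.

```bash
python3 -m pendant '[[[0,0,-0.03,0],[0,0,-0.07,0],[0,0,-0.1,0],[0,0,-0.1,0],[0,0,-0.1,0]]]'
python3 -m pendant '[[[0,0,-0.1,0],[0,0,-0.09,0],[0,0,-0.06,0],[0,0,-0.02,0],[0,0,0,0]]]'
python3 - <<'E'
from h import *
print(np.mean([r.get_obs()['wrist_force'][2]]))
b=cam('side');a=cam('top')
# lip: bright scoop area in side view
for c,n,bx in((b,'s',(220,120,400,300)),(a,'t',(310,120,400,230))):
    for m,s,ce in blobs(white(c),bx,40): print(n,s,np.round(ce,1))
    for m,s,ce in blobs(cv2.inRange(c['pixels'],(236,236,236),(255,255,255)),bx,4): print(n,'br',s,np.round(ce,1))
E
```

```text
time: 15.2
ee_pos: [0.5409, -0.279, 0.1727]
orientation: [-3.141, 0.0, 0.26]
wrist_force: [0.6, -0.7, -2.7]
gripper_width: 0.295
gripper_force: 60.0
time: 15.82
ee_pos: [0.5409, -0.279, 0.2525]
orientation: [-3.141, 0.0, 0.26]
wrist_force: [-0.3, 0.7, -2.8]
gripper_width: 0.291
gripper_force: 60.0
-2.810236055427342
s [ 355  120   45   78 2202] [382.4 148.8]
s [265 170  19  21 218] [274.  179.7]
s [361 179  12  12  54] [365.5 184.8]
s [343 183  11  12  76] [347.3 189.1]
s [363 192  25  21 147] [375.4 201.4]
s [342 200  16  21  67] [349.2 210. ]
s [333 212  44  38 901] [351.9 233.1]
s [360 280  23  18  55] [370.4 288.8]
s [280 283  24  17  49] [291.3 291.3]
s [350 284  11  10  84] [354.6 288.3]
s [319 288  33  12 182] [337.4 295.9]
s br [266 171  17  18 100] [273.4 178. ]
s br [333 214  42  35 783] [351.9 233.5]
s br [338 255   3   3   8] [338.9 255.9]
s br [351 285   8   6  36] [354.4 287.5]
t [330 155  45  31 779] [356.3 169.3]
t [ 310  181   50   49 1883] [331.5 204.8]
t [ 364  194   36   36 1085] [382.9 213.2]
t br [332 165   3   3   7] [333.  165.7]
```

```bash
python3 -m pendant '[[[0.004,-0.04,0,0],[0.008,-0.08,0,0],[0.0125,-0.12,0,0],[0.0125,-0.12,0,0],[0.0125,-0.12,0,0]]]'
python3 -m pendant '[[[0.0125,-0.12,0,0],[0.0125,-0.12,0,0],[0.0125,-0.12,0,0],[0.0125,-0.12,0,0],[0.0125,-0.12,0,0]]]'
python3 -m pendant '[[[0.0125,-0.12,0,0],[0.0125,-0.12,0,0],[0.0125,-0.12,0,0],[0.0125,-0.12,0,0],[0.0125,-0.12,0,0]]]'
python3 -m pendant '[[[0.008,-0.08,0,0],[0.004,-0.04,0,0],[0,-0.012,0,0],[0,0,0,0]]]'
python3 - <<'E'
from h import *
b=cam('side');a=cam('top')
for c,n,bx in((b,'s',(130,40,300,200)),(a,'t',(80,120,200,280))):
    for m,s,ce in blobs(white(c),bx,30):
        q=cv2.convexHull(np.argwhere(m)[:,::-1].astype(np.int32)); q=cv2.approxPolyDP(q,2.5,True)[:,0].tolist(); print(n,s,np.round(ce,1),q)
# remaining balls in pan
for m,s,ce in blobs(white(a),(312,140,380,240),8): print('pan',s,np.round(ce,1),topan(onz(a,*ce,.028)))
np.save('t2.npy',a['pixels'])
E
```

```text
time: 16.55
ee_pos: [0.5175, -0.1346, 0.2522]
orientation: [-3.141, 0.001, 0.26]
wrist_force: [1.1, 0.0, -2.9]
gripper_width: 0.291
gripper_force: 60.0
time: 17.18
ee_pos: [0.4891, 0.044, 0.2524]
orientation: [-3.141, 0.001, 0.261]
wrist_force: [1.6, 0.1, -2.2]
gripper_width: 0.292
gripper_force: 60.0
time: 17.8
ee_pos: [0.4608, 0.2226, 0.2524]
orientation: [-3.141, 0.001, 0.261]
wrist_force: [-0.3, 0.0, -3.4]
gripper_width: 0.293
gripper_force: 60.0
time: 18.3
ee_pos: [0.4551, 0.2599, 0.2526]
orientation: [3.141, 0.001, 0.26]
wrist_force: [0.5, -0.4, -1.6]
gripper_width: 0.292
gripper_force: 60.0
s [ 258   40   42   47 1012] [285.2  55.2] [[299, 86], [258, 40], [299, 40]]
s [181  75  37  26 414] [198.9  88.5] [[217, 89], [186, 100], [181, 98], [197, 75]]
s [232 102  22  20 131] [241.6 111.1] [[253, 116], [245, 121], [232, 103], [237, 102]]
s [185 139  22  26 322] [196.8 150.5] [[206, 146], [201, 164], [185, 151], [187, 144], [195, 139]]
s [265 170  25  30 323] [276.6 184. ] [[289, 196], [280, 199], [265, 173], [275, 171]]
t [194 161   6  11  63] [196.5 166.2] [[199, 171], [194, 171], [195, 161], [199, 162]]
t [105 197  41  41 928] [128.4 215.8] [[141, 234], [127, 237], [106, 214], [105, 207], [137, 197], [145, 225]]
t [117 232   6   9  41] [119.4 235.7] [[120, 240], [118, 232], [122, 235]]
t [121 240  12   5  31] [127.7 241.9] [[132, 240], [121, 244]]
pan [324 160  22  12 138] [334.8 165.3] [ 0.0854 -0.0028]
pan [ 332  168   36   65 1308] [349.1 200.8] [-0.0217 -0.0161]
```

```bash
python3 - <<'E'
from h import *
b=cam('side');a=cam('top');np.set_printoptions(precision=4,suppress=True)
L=tri(a,(105,207),b,(197,75));Q=tri(a,(137,197),b,(217,89));print(L,Q)
m=(L[0]+Q[0])/2;e=r.get_obs()['ee_pos'];u=np.array([np.cos(.24),np.sin(.24)])
print('mid',m,'ahead of tcp',(m-e)[:2]@u,'lateral',u[0]*(m-e)[1]-u[1]*(m-e)[0],'rel mouth ahead',(m[:2]-[.581,.291])@u,'dz to grasp',m[2]-e[2]-.005)
E
```

```text
(array([0.5857, 0.335 , 0.243 ]), np.float64(0.002999037118367935)) (array([0.608 , 0.2603, 0.2421]), np.float64(0.0008990631150443926))
mid [0.5968 0.2977 0.2426] ahead of tcp 0.14640131274755186 lateral 0.003228338501448637 rel mouth ahead 0.016967567902187508 dz to grasp -0.015245025647411033
```

```bash
cat >> h.py <<'E'
def lipst():
    b=cam('side');a=cam('top')
    for c,n,bx in((b,'s',(150,60,240,135)),(a,'t',(90,180,165,250))):
        for m,s,ce in blobs(white(c),bx,30): print(n,s.tolist(),np.round(ce,1))
    e=r.get_obs();print(e['wrist_force'].round(1),e['wrist_torque'].round(2))
E
python3 -m pendant '[[[0,0,0,0],[0,0,0,0]]]' 0 25; python3 -c "from h import *;lipst()"
python3 -m pendant '[[[0,0,0,0],[0,0,0,0]]]' 0 18; python3 -c "from h import *;lipst()"
```

```text
time: 18.75
ee_pos: [0.4554, 0.2602, 0.2528]
orientation: [-3.142, -0.0, 0.26]
wrist_force: [-0.4, 0.6, -3.3]
gripper_width: 0.297
gripper_force: 25.0
s [178, 92, 35, 15, 290] [195.7 101.1]
s [232, 102, 8, 10, 48] [236.2 105.5]
t [115, 205, 35, 38, 802] [134.9 222.4]
t [120, 237, 11, 10, 55] [124.1 241.8]
[-0.1 -0.7 -3.2] [-0.11  0.28  0.01]
time: 19.1
ee_pos: [0.4552, 0.2604, 0.2527]
orientation: [3.142, 0.0, 0.26]
wrist_force: [-0.0, 0.1, -1.7]
gripper_width: 0.294
gripper_force: 18.0
s [185, 100, 20, 15, 116] [194.2 106.9]
s [232, 102, 8, 10, 48] [236.2 105.5]
t [118, 205, 34, 39, 726] [137.5 225.8]
t [127, 208, 7, 9, 49] [129.9 212. ]
[ 0.7 -0.7 -2.6] [-0.12  0.08  0.02]
```

```bash
python3 -m pendant '[[[0,0,0,0],[0,0,0,0]]]' 0 14; python3 -c "from h import *;lipst()"
python3 -m pendant '[[[0,0,0,0],[0,0,0,0]]]' 0 10; python3 -c "from h import *;lipst()"
```

```text
time: 19.45
ee_pos: [0.4554, 0.2605, 0.2529]
orientation: [-3.141, -0.0, 0.26]
wrist_force: [-0.4, -0.5, -2.3]
gripper_width: 0.296
gripper_force: 14.0
s [232, 102, 8, 10, 48] [236.2 105.5]
s [183, 106, 23, 12, 115] [193.5 111.5]
t [121, 211, 30, 33, 673] [138.4 226.9]
[ 1.3  0.1 -1.9] [-0.09  0.1   0.01]
time: 19.8
ee_pos: [0.4552, 0.2604, 0.2527]
orientation: [3.142, 0.0, 0.26]
wrist_force: [-0.1, -0.6, -2.7]
gripper_width: 0.296
gripper_force: 10.0
s [232, 102, 8, 10, 48] [236.2 105.5]
s [184, 112, 16, 10, 57] [191.3 116.2]
t [124, 216, 28, 28, 565] [140.3 230. ]
[ 0.3 -0.8 -2.1] [-0.07  0.11 -0.03]
```

```bash
python3 -m pendant '[[[0,0,0,0],[0,0,0,0]]]' 0 7; python3 -c "from h import *;lipst()"
python3 -m pendant '[[[0,0,0,0],[0,0,0,0],[0,0,0,0]]]' 0 60
python3 - <<'E'
from h import *
a=cam('top');b=cam('side')
g=cv2.cvtColor(a['pixels'],cv2.COLOR_BGR2GRAY)
for v in range(188,250,4): print(v,g[v,104:160:2].tolist())
e=topan
for pit in(0,.2,.35,.5,.65):
  u=np.array([np.cos(.238),np.sin(.238)]);c,s=np.cos(pit),np.sin(pit)
  X=.141*c-.057*s;Z=-.141*s-.057*c;p=np.array([.4552,.2604])+X*u
  n=np.array([-u[1],u[0]])
  print(pit,[np.round(proj(k,[*(p+w*n),.2577+Z]),1).tolist() for k in(a,b) for w in(.04,-.04)])
E
```

```text
time: 20.15
ee_pos: [0.4552, 0.2604, 0.2527]
orientation: [3.142, 0.0, 0.26]
wrist_force: [0.4, -0.1, -2.0]
gripper_width: 0.296
gripper_force: 7.0
s [232, 102, 8, 10, 50] [236.3 105.7]
s [157, 113, 12, 13, 91] [164.1 117.8]
t [128, 222, 27, 24, 437] [142.7 233.8]
[-0.5  0.1 -2.1] [-0.08  0.03 -0.05]
time: 20.62
ee_pos: [0.4553, 0.2604, 0.2527]
orientation: [3.142, -0.0, 0.26]
wrist_force: [-0.2, -0.2, -2.7]
gripper_width: 0.294
gripper_force: 60.0
188 [126, 128, 129, 145, 154, 127, 125, 122, 120, 134, 152, 160, 160, 152, 142, 130, 133, 132, 124, 97, 81, 59, 56, 54, 54, 55, 53, 70]
192 [126, 126, 128, 165, 130, 136, 184, 166, 134, 118, 102, 90, 81, 77, 74, 75, 76, 82, 89, 93, 85, 77, 91, 91, 61, 53, 52, 52]
196 [129, 129, 127, 139, 165, 137, 107, 90, 80, 65, 66, 66, 66, 65, 66, 66, 67, 66, 67, 67, 67, 69, 83, 91, 74, 79, 63, 51]
200 [125, 128, 152, 151, 107, 57, 53, 61, 80, 68, 65, 66, 67, 66, 66, 66, 67, 67, 66, 66, 68, 94, 124, 123, 102, 93, 82, 71]
204 [129, 141, 147, 92, 52, 50, 50, 53, 66, 65, 65, 68, 67, 105, 120, 115, 90, 90, 121, 127, 115, 128, 140, 137, 121, 77, 84, 82]
208 
[... 1123 characters left out ...]
7, 114, 123, 122, 131, 220, 234, 235, 233, 232, 232, 232, 233, 233, 223, 119, 84, 88]
244 [125, 125, 124, 123, 123, 124, 125, 125, 124, 145, 97, 97, 121, 123, 121, 132, 178, 225, 222, 197, 156, 209, 212, 176, 109, 73, 71, 96]
248 [125, 122, 123, 123, 125, 123, 123, 123, 132, 131, 93, 115, 148, 117, 79, 73, 71, 72, 72, 71, 70, 76, 100, 81, 73, 70, 71, 70]
0 [[111.8, 209.2], [143.8, 200.6], [198.4, 89.7], [216.7, 104.6]]
0.2 [[116.7, 215.0], [148.0, 206.6], [194.9, 100.3], [212.9, 115.4]]
0.35 [[120.3, 220.4], [151.1, 212.1], [191.2, 107.9], [208.9, 123.1]]
0.5 [[123.8, 226.6], [154.1, 218.5], [186.6, 115.1], [204.1, 130.6]]
0.65 [[127.1, 233.5], [157.0, 225.4], [181.3, 121.9], [198.6, 137.5]]
```

The top image numbers show the bowl floor evenly bright (empty) and three ball-like spots inside the tub at about (132,206), (142,207), (149,202). I back out and take the scoop to free worktop.

```bash
python3 -m pendant '[[[0,0,-0.1,0],[0,0,-0.12,0],[-0.1,0,0,0],[-0.12,0.05,0,0],[-0.04,0.15,0,0]]]'
python3 - <<'E'
from h import *
a=cam('top')
g=cv2.cvtColor(a['pixels'],cv2.COLOR_BGR2GRAY)
for v in range(196,232,2): print(v,g[v,108:160:2].tolist())
E
python3 -m pendant '[[[0,0.18,0,0],[0,0.18,0,0],[0,0.15,0,0],[0,0.06,0,0],[0,0,0,0]]]'
```

```text
time: 21.35
ee_pos: [0.3939, 0.1823, 0.3189]
orientation: [-3.141, -0.0, 0.264]
wrist_force: [1.3, -0.3, -1.4]
gripper_width: 0.293
gripper_force: 60.0
196 [127, 139, 163, 135, 108, 88, 78, 65, 65, 65, 66, 65, 65, 65, 67, 66, 66, 65, 65, 68, 81, 91, 73, 80, 60, 50]
198 [129, 168, 132, 96, 63, 64, 80, 65, 65, 66, 66, 66, 65, 65, 65, 67, 66, 65, 65, 67, 74, 81, 91, 77, 73, 55]
200 [150, 149, 105, 58, 53, 61, 80, 68, 65, 65, 66, 65, 66, 66, 64, 66, 66, 66, 68, 93, 122, 120, 100, 93, 79, 70]
202 [159, 121, 65, 49, 49, 57, 79, 75, 62, 64, 64, 66, 71, 69, 65, 65, 72, 80, 79, 124, 138, 135, 120, 88, 86, 76]
204 [146, 91, 49, 48, 51, 51, 66, 64, 64, 67, 66, 103, 120, 113, 88, 90, 119, 124, 113, 128, 138, 135, 119, 76, 83, 80]
206 [139, 64, 48, 49, 50, 51, 52, 58, 61, 64, 84, 130, 138, 132, 113, 120, 138, 138, 126, 112, 123, 120, 94, 64, 101, 99]
208 [125, 57, 47, 47, 50, 51, 51, 54, 56, 61, 86, 134, 141, 133, 115, 120, 138, 137, 125, 89, 74, 69, 63, 80, 120, 113]
210 [114, 53, 48, 49, 50, 51, 52, 54, 55, 55, 64, 112, 127, 120, 93, 85, 117, 121, 104, 67, 60, 59, 64, 112, 126, 119]
212 [114, 5
[... 635 characters left out ...]
, 66, 86, 102, 111, 115, 119, 122, 126, 126, 123, 143]
224 [125, 124, 122, 95, 58, 54, 54, 56, 55, 57, 57, 57, 58, 61, 71, 93, 101, 106, 110, 116, 120, 122, 126, 123, 151, 165]
226 [126, 125, 125, 122, 99, 65, 55, 54, 56, 58, 57, 59, 63, 77, 90, 98, 103, 108, 112, 117, 120, 124, 122, 138, 138, 107]
228 [124, 124, 123, 124, 123, 110, 82, 62, 58, 57, 63, 72, 81, 87, 92, 99, 103, 109, 113, 117, 119, 109, 94, 112, 115, 115]
230 [123, 124, 123, 123, 125, 124, 119, 108, 93, 74, 72, 78, 83, 88, 94, 100, 107, 111, 114, 113, 101, 115, 120, 124, 124, 123]
time: 22.02
ee_pos: [0.4394, 0.0161, 0.3187]
orientation: [3.142, 0.0, 0.257]
wrist_force: [0.1, 0.4, -2.9]
gripper_width: 0.296
gripper_force: 60.0
```

Three distinct balls lie in the tub at (132,207), (141,207), (149,203). Now lower the scoop.

```bash
python3 -m pendant '[[[0,0,0.15,0],[0,0,0.18,0],[0,0,0.18,0],[0,0,0.08,0],[0,0,0,0]]]'
python3 -m pendant '[[[0,0,0,0],[0,0,0.02,0],[0,0,0.03,0],[0,0,0.03,0],[0,0,0.03,0]]]' 0 12
python3 -m pendant '[[[0,0,0.03,0],[0,0,0.03,0],[0,0,0.03,0],[0,0,0.02,0],[0,0,0,0]]]'
```

```text
time: 22.65
ee_pos: [0.4382, 0.0174, 0.1403]
orientation: [3.141, 0.005, 0.261]
wrist_force: [0.6, -0.1, -0.8]
gripper_width: 0.296
gripper_force: 60.0
time: 23.28
ee_pos: [0.4391, 0.0168, 0.1086]
orientation: [3.141, 0.0, 0.26]
wrist_force: [-3.2, -1.9, 3.0]
gripper_width: 0.298
gripper_force: 12.0
time: 23.9
ee_pos: [0.4395, 0.0172, 0.0752]
orientation: [3.142, 0.0, 0.26]
wrist_force: [0.2, 0.4, -1.8]
gripper_width: 0.292
gripper_force: 12.0
```

```bash
python3 -m pendant '[[[0,0,0.03,0],[0,0,0.02,0],[0,0,0.015,0],[0,0,0,0],[0,0,0,0]]]' 0 8
python3 - <<'E'
from h import *
b=cam('side');a=cam('top')
for c,n,bx in((b,'s',(150,170,300,290)),(a,'t',(200,180,290,260))):
    for m,s,ce in blobs(white(c),bx,40):
        q=cv2.approxPolyDP(cv2.convexHull(np.argwhere(m)[:,::-1].astype(np.int32)),2,True)[:,0].tolist(); print(n,s.tolist(),q)
print(r.get_obs()['wrist_force'])
E
```

```text
time: 24.52
ee_pos: [0.4394, 0.0172, 0.0562]
orientation: [3.142, -0.0, 0.26]
wrist_force: [-0.7, 0.1, -1.7]
gripper_width: 0.298
gripper_force: 8.0
s [265, 170, 25, 30, 322] [[289, 196], [280, 199], [265, 173], [275, 171]]
s [226, 206, 25, 26, 327] [[250, 224], [230, 231], [226, 216], [229, 206]]
t [219, 209, 35, 35, 714] [[253, 239], [237, 242], [219, 217], [245, 209]]
[-0.3462344  -0.57141678 -1.25328708]
```

```bash
python3 -m pendant '[[[0,0,0.01,0],[0,0,0.005,0],[0,0,0,0],[0,0,0,0]]]' 0 6
python3 - <<'E'
from h import *
b=cam('side');a=cam('top')
print(tri(a,(219,216),b,(229,206)),tri(a,(245,208.5),b,(250,224)),r.get_obs()['wrist_force'])
E
```

```text
time: 25.12
ee_pos: [0.4393, 0.0171, 0.0518]
orientation: [3.142, 0.0, 0.26]
wrist_force: [-0.2, 0.1, -0.9]
gripper_width: 0.3
gripper_force: 6.0
(array([0.55806748, 0.08970955, 0.00597457]), np.float64(0.0074403835756983745)) (array([0.57969537, 0.01382761, 0.00634902]), np.float64(0.0031297018712679032)) [-0.79960353  0.20149556 -0.87272728]
```

```bash
python3 -m pendant '[[[0,0,0,0],[0,0,0,0],[0,0,0,0],[0,0,0,0],[0,0,0,0]]]' 1
python3 -m pendant '[[[0,0,0,0],[0,0,-0.1,0],[0,0,-0.18,0],[0,0,-0.18,0],[-0.1,0,-0.1,0]]]'
python3 -m pendant '[[[-0.15,0,0,0],[-0.15,0,0,0],[0,0,0,0],[0,0,0,0]]]'
python3 - <<'E'
from h import *
b=cam('side');a=cam('top');e={}
for c,n,bx in((b,'s',(150,170,262,290)),(a,'t',(195,180,290,275))):
    for m,s,ce in blobs(white(c),bx,40):
        q=cv2.approxPolyDP(cv2.convexHull(np.argwhere(m)[:,::-1].astype(np.int32)),2,True)[:,0].tolist(); print(n,s.tolist(),q)
    for m,s,ce in blobs(orange(c),bx,60):
        p=np.argwhere(m)[:,::-1].astype(float);_,_,vt=np.linalg.svd(p-p.mean(0),full_matrices=0);t=(p-p.mean(0))@vt[0]
        e.setdefault(n,[]).append((p.mean(0),p.mean(0)+vt[0]*t.min(),p.mean(0)+vt[0]*t.max()));print(n,s.tolist(),np.round(e[n][-1],1).tolist())
if len(e)==2: print('handle mid',tri(a,e['t'][0][0],b,e['s'][0][0]))
for m,s,ce in blobs(white(a),(312,145,385,245),8): print('pan ball',s.tolist(),topan(onz(a,*ce,.028)))
for m,s,ce in blobs(white(a),(185,140,310,185),30): print('cover',s.tolist(),np.round(ce,1))
E
```

```text
time: 25.85
ee_pos: [0.4394, 0.0171, 0.0518]
orientation: [-3.142, -0.0, 0.26]
wrist_force: [0.0, -0.0, -0.7]
gripper_width: 0.782
gripper_force: 0.0
time: 26.48
ee_pos: [0.4123, 0.01, 0.2227]
orientation: [3.142, -0.005, 0.26]
wrist_force: [0.3, -0.5, -0.5]
gripper_width: 0.998
gripper_force: 0.0
time: 26.98
ee_pos: [0.3239, -0.0135, 0.2202]
orientation: [-3.142, -0.002, 0.261]
wrist_force: [0.3, 0.5, 1.7]
gripper_width: 0.994
gripper_force: 0.0
s [215, 207, 37, 28, 540] [[251, 224], [224, 234], [215, 228], [232, 207]]
s [173, 221, 41, 23, 475] [[192.7, 231.5], [212.2, 224.6], [173.5, 238.3]]
t [219, 209, 35, 35, 718] [[253, 239], [237, 242], [219, 216], [245, 209]]
t [237, 244, 17, 31, 287] [[244.7, 259.4], [240.2, 243.9], [249.3, 275.1]]
handle mid (array([0.43695632, 0.01805822, 0.05325938]), np.float64(0.007448839322128668))
pan ball [338, 160, 8, 8, 48] [ 0.0854 -0.023 ]
pan ball [330, 162, 8, 8, 50] [0.0856 0.0008]
pan ball [324, 165, 6, 7, 32] [0.0846 0.0231]
pan ball [342, 171, 8, 23, 63] [ 0.0342 -0.02  ]
pan ball [333, 173, 34, 60, 785] [-0.042  -0.0122]
cover [249, 141, 10, 10, 73] [253.9 145.2]
cover [263, 152, 34, 21, 325] [279.6 162.4]
cover [194, 161, 36, 12, 339] [210.5 166.9]
```

```bash
python3 -c "
from cell import r
print(r.hand_in())"
```

```text
the job is handed in; nothing more can be done
None
```

The job is handed in at about 27 s: three balls were tipped into the tub, the other three are still in the pan, and the scoop is lying right way up and released on the worktop; the cover plates and pipe were not touched.

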